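# Pin the wallet pattern to the cutting block

### The arm

A 7-joint arm with a two-finger parallel gripper is mounted at the origin on the work surface. World frame = base frame: x ahead of the robot, y to its left, z up, the work surface at z = 0. Lengths are in m, angles in rad, forces in N, time in s.
With the tool pointing down it reaches from about 0.4 to 0.85 m from the base axis. Payload 10.4 kg.
Tool frame: the origin (TCP) lies at the very end of the fingers, on their centre line; the grasp point (between the pads) lies bot.tcp_to_grasp behind it (bot.tcp_to_grasp is the distance from the TCP to the grasp point, in m); z points along the fingers, y is the line along which they close (so a half turn about z gives the same grasp; the last joint's range is limited). The gripper opens to 87 mm and grips with 3 to 60 N. Pads are 19 mm wide; open, the fingers measure 117 mm over their backs; the gripper's body (75 mm by 190 mm) begins 51 mm behind the grasp point.
Start: joints at [-1.323, 0.332, -0.065, 1.46, 0.022, 1.35, -0.088], TCP at [0.167, 0.602, 0.223] pointing down, gripper open.
Joint ranges: [-2.6, 2.6], [-0.5, 2.12], [-1.47, 1.34], [0.16, 2.42], [-1.27, 4.41], [0.06, 2.06], [-2.6, 2.6]. Speed limits (rad/s): [2.22, 2.22, 2.79, 2.79, 3.14, 3.14, 3.14].

### API

Orientations are given as a unit quaternion [x, y, z, w].
In Python, from rig import bot, eyes, job gives the robot as it stands. The module is installed in compiled form; this text tells all that it offers.
- The arm moves only by the tool move_arm, never from a script. Its argument "motion" is a list of rows, each a list of 7 numbers: the opening, from -1 (shut) to 1 (fully open), then the shift along the tool's x, y, z in m, then the turn, a rotation vector about the tool's x, y, z in degrees. A call has 1 to 10 rows; each row is the pose to reach, as a shift and turn from the pose commanded when the call began, along the tool's axes at that moment; what a row does not reach only later rows make up. A row lasts 1/10 s, in which the tool goes at most 50 mm and 8.59 degrees, less where a joint would pass 70% of its speed; a pose out of reach is approached as far as the arm can. A call with a gripper value outside its range is refused whole. The fingers move at their own pace and stop on an object; "force" is the grip in N (left out, the last holds). Time passes only in rows, so rows that repeat a pose let the fingers close. It gives the time, the measured TCP pose, the force, the opening and the grip force at its end, in the units of the state.
- bot.get_obs(): the state, without advancing time (a new reading comes with each control period).
- eyes.read_camera(name): name is "scene" or "side" or "wrist"; returns a dict with "pixels" (480x640x3 uint8, blue, green, red), "mtx" (3x3 intrinsics, pixels), "k1" (the pictures are not rectified: a ray, as slopes to the right and down, at radius r is drawn at 1 + k1 r^2 times it, then the intrinsics apply), "R" (3x3) and "t" (3): a world point X has camera coordinates R X + t. Camera axes: x right, y down, z forward; pixel columns grow to the right and rows downward; lengths in m; the calibration is good to about 2 mm. A picture is of the moment at which its call begins. There is no depth.
- job.close_job(): hands the job in; it is judged then, once.
The state is a dict: "clock": time; "joints": joint angles; "qd": joint speeds; "tau": joint torques, N m; "ee_pos": TCP position; "orientation": TCP orientation; "ft_force": force on the tool from outside, world axes, zero at the start; "wrist_torque": the same for the moment, N m; "width": opening from 0.0 (shut) to 1.0 (fully open); "grip_force": force on a finger pad.
Only numpy, scipy, OpenCV 4.12 (cv2) and the standard library are available. Lean on these libraries where they do the work, as an engineer would, in place of code of your own. Each camera call takes 0.05 s, during which the arm holds its last target. There are 200 camera calls.

### The job

Fix the pattern to the cutting block by pressing its push pins fully home with a light fingertip push on each head: first the brass pin, then the blue, then the red. Leave the white pin standing as it is, do not pull any pin up, and leave the weight, tools and everything else on the bench where they are.

Things in the scene. Friction and masses are not known exactly. Their poses are not given: they have to be found in the camera images.
- block: wooden cutting block 300 (x) x 360 (y) x 52 mm with a 4 mm green mat on top, fixed to the table; on its centre a fixed dark brown pattern board 200 x 260 x 4 mm. Origin: centre of its underside, on the table; mat top 56 mm, pattern top 60 mm above it. Pins stand at the pattern's corners, 60 mm along x and 90 mm along y from the centre; which colour stands where changes
- brass_pin: the polished brass (gold yellow) push pin with the flat dark steel eyelet (28 mm across, 1 mm thick) in the pattern that it passes through. Origin: centre of the eyelet on the pattern's top face, 60 mm above the table; it does not move when the pin is pushed. At joint 0 the head's top is 27 mm above this origin
- brass_head (a point): centre of the top face of the polished brass (gold yellow) push pin's head, 27 mm above the pattern at joint 0 and 17 mm above it when home. The head is a rigid cup 27 mm across, 6 mm high, with a round cap 23 mm across standing 10 mm above the cup; the cap gives on a spring by up to 10 mm (1.5 N per mm) and comes back when let go. Below is a 5 mm steel shank
- brass_push (a joint): how far the polished brass (gold yellow) pin is pushed in, m, straight down: 0 to 0.002 at the start, 0.010 fully home (hard stop; 0.008 and more counts as home). Negative: pulled up. A push of about 2.5 N moves it (its cap first gives 2 mm); it stays where it is left. 6 to 8 N is ample; over 30 N is not gentle
- blue_pin: the blue push pin with the flat dark steel eyelet (28 mm across, 1 mm thick) in the pattern that it passes through. Origin: centre of the eyelet on the pattern's top face, 60 mm above the table; it does not move when the pin is pushed. At joint 0 the head's top is 27 mm above this origin
- blue_head (a point): centre of the top face of the blue push pin's head, 27 mm above the pattern at joint 0 and 17 mm above it when home. The head is a rigid cup 27 mm across, 6 mm high, with a round cap 23 mm across standing 10 mm above the cup; the cap gives on a spring by up to 10 mm (1.5 N per mm) and comes back when let go. Below is a 5 mm steel shank
- blue_push (a joint): how far the blue pin is pushed in, m, straight down: 0 to 0.002 at the start, 0.010 fully home (hard stop; 0.008 and more counts as home). Negative: pulled up. A push of about 2.5 N moves it (its cap first gives 2 mm); it stays where it is left. 6 to 8 N is ample; over 30 N is not gentle
- red_pin: the red push pin with the flat dark steel eyelet (28 mm across, 1 mm thick) in the pattern that it passes through. Origin: centre of the eyelet on the pattern's top face, 60 mm above the table; it does not move when the pin is pushed. At joint 0 the head's top is 27 mm above this origin
- red_head (a point): centre of the top face of the red push pin's head, 27 mm above the pattern at joint 0 and 17 mm above it when home. The head is a rigid cup 27 mm across, 6 mm high, with a round cap 23 mm across standing 10 mm above the cup; the cap gives on a spring by up to 10 mm (1.5 N per mm) and comes back when let go. Below is a 5 mm steel shank
- red_push (a joint): how far the red pin is pushed in, m, straight down: 0 to 0.002 at the start, 0.010 fully home (hard stop; 0.008 and more counts as home). Negative: pulled up. A push of about 2.5 N moves it (its cap first gives 2 mm); it stays where it is left. 6 to 8 N is ample; over 30 N is not gentle
- white_pin: the white push pin with the flat dark steel eyelet (28 mm across, 1 mm thick) in the pattern that it passes through. Origin: centre of the eyelet on the pattern's top face, 60 mm above the table; it does not move when the pin is pushed. At joint 0 the head's top is 27 mm above this origin
- white_head (a point): centre of the top face of the white push pin's head, 27 mm above the pattern at joint 0 and 17 mm above it when home. The head is a rigid cup 27 mm across, 6 mm high, with a round cap 23 mm across standing 10 mm above the cup; the cap gives on a spring by up to 10 mm (1.5 N per mm) and comes back when let go. Below is a 5 mm steel shank
- white_push (a joint): how far the white pin is pushed in, m, straight down: 0 to 0.002 at the start, 0.010 fully home (hard stop; 0.008 and more counts as home). Negative: pulled up. A push of about 2.5 N moves it (its cap first gives 2 mm); it stays where it is left. 6 to 8 N is ample; over 30 N is not gentle
- weight: loose bare-steel pattern weight, 44 mm across, 36 mm tall with a small knob on top, standing near the middle of the pattern; origin at the centre of its underside. Bystander
- pencil: loose red pencil 8 x 172 x 8 mm lying on the mat along the block's +x edge; origin at its underside near its middle. Bystander
- slicker: loose dark wood edge slicker 110 x 22 x 14 mm lying on the mat along the block's -y edge; origin at the centre of its underside. Bystander
- glue: loose glue jar 60 mm across, 85 mm tall, yellow cap, on the table to the left (+y); origin at the centre of its underside. Bystander
- spool: loose rust-brown thread spool 50 mm across, 50 mm tall, on the table to the left; origin at the centre of its underside. Bystander
- mallet: loose mallet 240 mm long lying on the table to the right (-y); origin at its underside. Bystander
- stud_cup: loose blue cup 70 mm across, 60 mm tall, on the table to the right; origin at the centre of its underside. Bystander

How it is judged:
By the outcome, as a careful person would: the job done as asked, in the order asked, and still so for the second after the job is handed in, with the robot touching nothing.
It also fails if it takes over 48 s, if anything falls off the work surface, if the arm or the gripper's body presses on something with over 40 N, if the wrist force passes 120 N, or if a joint passes its speed limit or range.

## Working session

There is one attempt and no reset: what is moved stays moved. The work goes in short steps, Python scripts to look and compute and a tool call to move; the robot and the scene stay as the last step left them, time stands still between calls to the robot, and variables do not carry over. Pictures are saved under pics/ and viewed, at most 10 in all, crops included, and the job is handed in when it is done.

Besides the shell and the picture viewer there is one more tool, called as name(argument=value, ...), one argument or row to a line, values as JSON. move_arm: Moves the arm, as the interface text tells. Its arguments: {"type":"object","properties":{"motion":{"type":"array"},"force":{"type":"number"}},"required":["motion"]}

```bash
mkdir -p pics; python3 - <<'E'
from rig import bot,eyes
import cv2,numpy as np,pickle
o=bot.get_obs();print(o['clock'],o['ee_pos'],o['orientation'],o['width'],bot.tcp_to_grasp)
d={}
for n in('scene','side'):
    d[n]=eyes.read_camera(n);cv2.imwrite(f'pics/{n}0.png',d[n]['pixels'])
    print(n,d[n]['mtx'].tolist(),d[n]['k1'],(-d[n]['R'].T@d[n]['t']).tolist())
pickle.dump(d,open('d.pkl','wb'))
E
```

```text
0.0 [0.16708123 0.601839   0.22173748] [ 1.34976174e-01  9.90848574e-01 -7.28730409e-04 -7.12302442e-05] 0.9939139182503247 0.0187
scene [[494.25732541460314, 0.0, 315.00683142526185], [0.0, 494.25732541460314, 239.17421252916057], [0.0, 0.0, 1.0]] 0.027609007919460464 [1.310121498412544, 0.548580522192486, 0.8377458882439464]
side [[465.1714133652334, 0.0, 314.1396453536635], [0.0, 465.1714133652334, 235.03807127621116], [0.0, 0.0, 1.0]] -0.11326865094032572 [-0.11561910769484618, -0.66479816225208, 0.6540078633021963]
```

View pics/scene0.png

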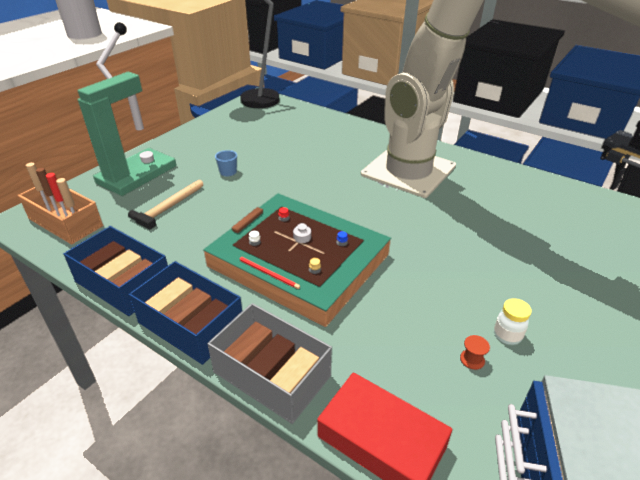

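View pics/side0.png

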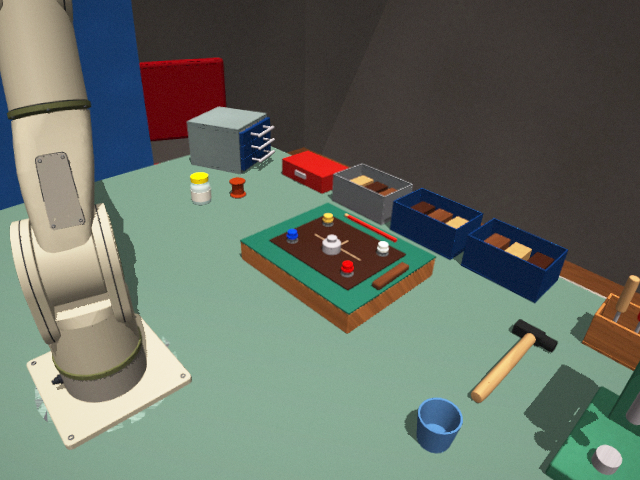

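The scene view shows red (284,214), blue (342,238), brass (315,265) and white (254,238). The side view shows brass (328,218), blue (292,235), red (347,267) and white (383,247). Next I segment the heads, triangulate them and fit the known 120 x 180 mm rectangle.

```bash
cat > h.py <<'E'
import numpy as np,cv2
from scipy.optimize import least_squares
def proj(c,X):
    p=np.atleast_2d(X)@c['R'].T+c['t'];s=p[:,:2]/p[:,2:]
    s=s*(1+c['k1']*(s**2).sum(1,keepdims=True));return s*c['mtx'][0,0]+c['mtx'][:2,2]
def blob(im,uv,col,r=11):
    u,v=map(int,uv);h=cv2.cvtColor(im[v-r:v+r+1,u-r:u+r+1],cv2.COLOR_BGR2HSV).astype(int);H,S,V=h[...,0],h[...,1],h[...,2]
    m={'red':((H<6)|(H>174))&(S>150)&(V>110),'blue':(abs(H-118)<10)&(S>150)&(V>90),'brass':(abs(H-22)<9)&(S>90)&(V>110),'white':(S<60)&(V>140)}[col]
    n,l,st,ce=cv2.connectedComponentsWithStats(m.astype(np.uint8));k=1+np.argmax(st[1:,4])
    return ce[k]+[u-r,v-r],st[k].tolist()
E
python3 - <<'E'
from h import *;import pickle
d=pickle.load(open('d.pkl','rb'))
px={'scene':dict(red=(284,214),blue=(342,238),brass=(315,265),white=(254,238)),'side':dict(brass=(328,218),blue=(292,235),red=(347,267),white=(383,247))}
P={};O={}
for c in px['side']:
    b={}
    for n in px: b[n],st=blob(d[n]['pixels'],px[n][c],c);print(c,n,b[n].round(1),st[2:])
    f=lambda X:np.concatenate([proj(d[n],X)[0]-b[n] for n in px])
    s=least_squares(f,[.6,0,.08]);P[c]=s.x;O[c]=b;print(c,s.x.round(4),s.fun.round(2))
sg=dict(brass=(1,1),blue=(-1,1),red=(-1,-1),white=(1,-1))
L=np.array([[60*sg[c][0],90*sg[c][1]] for c in sg])/1000
def pts(q):
    a=q[2];return np.c_[L@np.array([[np.cos(a),np.sin(a)],[-np.sin(a),np.cos(a)]])+q[:2],np.full(4,q[3])]
g=lambda q:np.concatenate([(proj(d[n],pts(q))-[O[c][n] for c in sg]).ravel() for n in px])
s=least_squares(g,[.6,0,0,.08]);print(s.x.round(4),s.fun.round(2));print(pts(s.x).round(4).tolist())
Y=pts(s.x);print({c:[np.linalg.norm(P[c][:2]-Y[i][:2]).round(4)] for i,c in enumerate(sg)})
E
```

```text
brass scene [314.6 263.3] [13, 13, 126]
brass side [327.8 217.6] [12, 10, 94]
brass [0.6172 0.0613 0.0778] [-0.01  0.   -0.01 -0.  ]
blue scene [341.8 236.4] [10, 11, 91]
blue side [292.  234.1] [12, 11, 98]
blue [0.4971 0.0594 0.0772] [ 0.14 -0.04  0.14  0.04]
red scene [283.1 212. ] [12, 11, 94]
red side [347.1 266.2] [13, 13, 140]
red [ 0.4998 -0.1203  0.0785] [ 0.28 -0.02  0.23  0.02]
white scene [253.9 235.8] [11, 12, 117]
white side [382.7 246.5] [12, 12, 114]
white [ 0.6193 -0.119   0.0779] [0.1  0.   0.09 0.  ]
[ 0.5584 -0.0297  0.0137  0.0779] [-0.04 -0.04  0.18 -0.21  0.29  0.14  0.08  0.1   0.01  0.01  0.13 -0.25
  0.2   0.34  0.11 -0.09]
[[0.6172, 0.0612, 0.0779], [0.4972, 0.0595, 0.0779], [0.4996, -0.1205, 0.0779], [0.6196, -0.1188, 0.0779]]
{'brass': [np.float64(0.0001)], 'blue': [np.float64(0.0002)], 'red': [np.float64(0.0002)], 'white': [np.float64(0.0004)]}
```

move_arm(
  motion=[
    [-1, -0.02, -0.014, 0, 0, 0, 0],
    [-1, -0.05, -0.035, 0, 0, 0, 0],
    [-1, -0.08, -0.055, 0, 0, 0, 0],
    [-1, -0.11, -0.076, 0, 0, 0, 0],
    [-1, -0.14, -0.097, 0, 0, 0, 0],
    [-1, -0.17, -0.118, 0, 0, 0, 0],
    [-1, -0.2, -0.139, 0, 0, 0, 0],
    [-1, -0.23, -0.159, 0, 0, 0, 0],
    [-1, -0.26, -0.18, 0, 0, 0, 0],
    [-1, -0.29, -0.201, 0, 0, 0, 0],
  ],
  force=10,
)

```text
clock: 1.1
ee_pos: [0.3935, 0.3296, 0.2223]
orientation: [0.135, 0.991, -0.0, -0.0]
ft_force: [-0.4, 0.9, 0.0]
width: 0.168
grip_force: 0.0
```

move_arm(
  motion=[
    [-1, -0.03, -0.021, 0, 0, 0, 0],
    [-1, -0.06, -0.042, 0, 0, 0, 0],
    [-1, -0.09, -0.063, 0, 0, 0, 0],
    [-1, -0.12, -0.083, 0, 0, 0, 0],
    [-1, -0.15, -0.104, 0, 0, 0, 0],
    [-1, -0.18, -0.125, 0, 0, 0, 0],
    [-1, -0.21, -0.146, 0, 0, 0, 0],
    [-1, -0.24, -0.167, 0, 0, 0, 0],
    [-1, -0.27, -0.188, 0, 0, 0, 0],
    [-1, -0.288, -0.1995, 0, 0, 0, 0],
  ],
)

```text
clock: 2.1
ee_pos: [0.618, 0.0585, 0.2221]
orientation: [0.136, 0.991, -0.001, -0.0]
ft_force: [-0.2, -0.2, -0.9]
width: 0.007
grip_force: 0.0
```

```bash
cat > go.py <<'E'
import sys,numpy as np
from rig import bot
from scipy.spatial.transform import Rotation as R
T=dict(brass=(.6172,.0612),blue=(.4972,.0595),red=(.4996,-.1205))
o=bot.get_obs();p=np.array(o['ee_pos']);r=R.from_quat(o['orientation'])
print(o['clock'],p.round(4),o['width'],np.round(o['ft_force'],2),r.as_matrix()[:,2].round(4))
for c in T: print(c,r.inv().apply(np.r_[T[c],float(sys.argv[1])]-p).round(4))
E
python3 go.py 0.11
```

```text
2.1 [0.618  0.0585 0.2221] 0.006894085907949512 [-0.25 -0.23 -0.87] [-4.0e-04 -1.3e-03 -1.0e+00]
brass [0.0015 0.0025 0.1121]
blue [ 0.1165 -0.0315  0.1121]
red [ 0.0656 -0.2042  0.1124]
```

move_arm(
  motion=[
    [-1, 0.0015, 0.0025, 0.02, 0, 0, 0],
    [-1, 0.0015, 0.0025, 0.05, 0, 0, 0],
    [-1, 0.0015, 0.0025, 0.08, 0, 0, 0],
    [-1, 0.0015, 0.0025, 0.1, 0, 0, 0],
    [-1, 0.0015, 0.0025, 0.112, 0, 0, 0],
    [-1, 0.0015, 0.0025, 0.112, 0, 0, 0],
    [-1, 0.0015, 0.0025, 0.112, 0, 0, 0],
  ],
)

```text
clock: 2.8
ee_pos: [0.6166, 0.0645, 0.1113]
orientation: [0.135, 0.991, 0.0, 0.0]
ft_force: [0.2, 0.1, -0.5]
width: 0.004
grip_force: 0.0
```

```bash
python3 go.py 0.09; python3 - <<'E'
from rig import eyes
import cv2,numpy as np
a=eyes.read_camera('side')['pixels'][170:290,260:420];b=eyes.read_camera('scene')['pixels'][190:310,240:400]
cv2.imwrite('pics/c1.png',cv2.resize(np.vstack([a,b]),None,fx=2.5,fy=2.5,interpolation=2))
E
```

```text
2.8 [0.6166 0.0645 0.1113] 0.003974481706899659 [ 0.16  0.1  -0.47] [ 7.e-04  1.e-04 -1.e+00]
brass [-0.0014 -0.003   0.0213]
blue [ 0.1137 -0.0368  0.0212]
red [ 0.0633 -0.2096  0.0212]
```

View pics/c1.png

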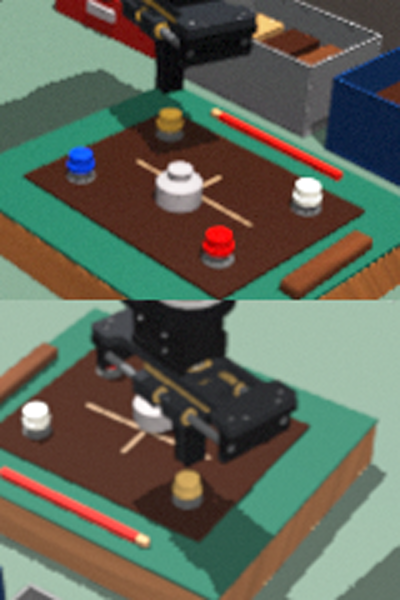

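The gripper tip is right above the brass head (side crop ≈(170,120), scene crop ≈(187,487)), with the weight and other pins clear. I correct the small offset and press.

move_arm(
  motion=[
    [-1, -0.0014, -0.003, 0, 0, 0, 0],
    [-1, -0.0014, -0.003, 0.008, 0, 0, 0],
    [-1, -0.0014, -0.003, 0.016, 0, 0, 0],
    [-1, -0.0014, -0.003, 0.02, 0, 0, 0],
    [-1, -0.0014, -0.003, 0.023, 0, 0, 0],
    [-1, -0.0014, -0.003, 0.026, 0, 0, 0],
    [-1, -0.0014, -0.003, 0.028, 0, 0, 0],
    [-1, -0.0014, -0.003, 0.03, 0, 0, 0],
    [-1, -0.0014, -0.003, 0.032, 0, 0, 0],
    [-1, -0.0014, -0.003, 0.032, 0, 0, 0],
  ],
)

```text
clock: 3.9
ee_pos: [0.6168, 0.0613, 0.0784]
orientation: [0.135, 0.991, 0.0, 0.0]
ft_force: [-1.9, -0.3, 0.9]
width: 0.004
grip_force: 1.0
```

move_arm(
  motion=[
    [-1, 0, 0, 0.002, 0, 0, 0],
    [-1, 0, 0, 0.003, 0, 0, 0],
    [-1, 0, 0, 0.004, 0, 0, 0],
    [-1, 0, 0, 0.004, 0, 0, 0],
    [-1, 0, 0, 0.004, 0, 0, 0],
  ],
)

```text
clock: 4.4
ee_pos: [0.6169, 0.0613, 0.0747]
orientation: [0.135, 0.991, 0.0, 0.0]
ft_force: [-0.8, -0.4, 4.1]
width: 0.003
grip_force: 2.1
```

move_arm(
  motion=[
    [-1, 0, 0, 0.001, 0, 0, 0],
    [-1, 0, 0, 0.002, 0, 0, 0],
    [-1, 0, 0, 0.003, 0, 0, 0],
    [-1, 0, 0, 0.003, 0, 0, 0],
    [-1, 0, 0, 0.003, 0, 0, 0],
  ],
)

```text
clock: 4.9
ee_pos: [0.617, 0.0613, 0.0721]
orientation: [0.135, 0.991, 0.0, 0.0]
ft_force: [-1.8, 0.1, 8.0]
width: 0.007
grip_force: 4.0
```

8 N at 72 mm matches a pin at its stop. Lift and go to blue.

move_arm(
  motion=[
    [-1, 0, 0, -0.01, 0, 0, 0],
    [-1, 0, 0, -0.03, 0, 0, 0],
    [-1, 0, 0, -0.045, 0, 0, 0],
    [-1, 0.025, -0.007, -0.045, 0, 0, 0],
    [-1, 0.055, -0.016, -0.045, 0, 0, 0],
    [-1, 0.085, -0.025, -0.045, 0, 0, 0],
    [-1, 0.105, -0.031, -0.045, 0, 0, 0],
    [-1, 0.115, -0.034, -0.045, 0, 0, 0],
    [-1, 0.115, -0.034, -0.045, 0, 0, 0],
    [-1, 0.115, -0.034, -0.045, 0, 0, 0],
  ],
)

```text
clock: 5.9
ee_pos: [0.4978, 0.0594, 0.117]
orientation: [0.135, 0.991, 0.0, 0.001]
ft_force: [0.7, 0.1, 0.2]
width: 0.005
grip_force: 0.0
```

```bash
python3 go.py 0.072
```

```text
5.9 [0.4978 0.0594 0.117 ] 0.004934579169978857 [0.71 0.09 0.16] [ 1.2e-03  4.0e-04 -1.0e+00]
brass [-0.1145  0.0336  0.0451]
blue [ 0.0006 -0.0001  0.045 ]
red [-0.0498 -0.1729  0.0449]
```

move_arm(
  motion=[
    [-1, 0.0006, 0, 0.01, 0, 0, 0],
    [-1, 0.0006, 0, 0.02, 0, 0, 0],
    [-1, 0.0006, 0, 0.026, 0, 0, 0],
    [-1, 0.0006, 0, 0.03, 0, 0, 0],
    [-1, 0.0006, 0, 0.033, 0, 0, 0],
    [-1, 0.0006, 0, 0.036, 0, 0, 0],
    [-1, 0.0006, 0, 0.038, 0, 0, 0],
    [-1, 0.0006, 0, 0.04, 0, 0, 0],
    [-1, 0.0006, 0, 0.042, 0, 0, 0],
    [-1, 0.0006, 0, 0.042, 0, 0, 0],
  ],
)

```text
clock: 6.9
ee_pos: [0.4964, 0.0594, 0.0746]
orientation: [0.135, 0.991, 0.0, 0.0]
ft_force: [-1.4, -1.0, 4.3]
width: 0.006
grip_force: 2.1
```

move_arm(
  motion=[
    [-1, 0, 0, 0.001, 0, 0, 0],
    [-1, 0, 0, 0.002, 0, 0, 0],
    [-1, 0, 0, 0.003, 0, 0, 0],
    [-1, 0, 0, 0.003, 0, 0, 0],
    [-1, 0, 0, 0.003, 0, 0, 0],
  ],
)

```text
clock: 7.4
ee_pos: [0.4964, 0.0595, 0.072]
orientation: [0.135, 0.991, 0.0, 0.0]
ft_force: [-2.8, -1.3, 8.1]
width: 0.007
grip_force: 4.1
```

move_arm(
  motion=[
    [-1, 0, 0, -0.01, 0, 0, 0],
    [-1, 0, 0, -0.03, 0, 0, 0],
    [-1, 0, 0, -0.045, 0, 0, 0],
    [-1, -0.008, -0.028, -0.045, 0, 0, 0],
    [-1, -0.018, -0.063, -0.045, 0, 0, 0],
    [-1, -0.029, -0.1, -0.045, 0, 0, 0],
    [-1, -0.039, -0.135, -0.045, 0, 0, 0],
    [-1, -0.047, -0.16, -0.045, 0, 0, 0],
    [-1, -0.051, -0.173, -0.045, 0, 0, 0],
    [-1, -0.051, -0.173, -0.045, 0, 0, 0],
  ],
)

```text
clock: 8.4
ee_pos: [0.499, -0.1229, 0.1169]
orientation: [0.137, 0.991, -0.0, 0.0]
ft_force: [0.5, -0.3, 0.2]
width: 0.004
grip_force: 0.0
```

move_arm(
  motion=[
    [-1, 0, 0, 0, 0, 0, 0],
    [-1, 0, 0, 0, 0, 0, 0],
  ],
)

```text
clock: 8.6
ee_pos: [0.4993, -0.1195, 0.1166]
orientation: [0.134, 0.991, 0.0, -0.0]
ft_force: [0.2, -0.2, 0.5]
width: 0.007
grip_force: 0.0
```

```bash
python3 go.py 0.072
```

```text
8.6 [ 0.4993 -0.1195  0.1166] 0.0069509698309883055 [ 0.25 -0.15  0.47] [ 0.e+00  6.e-04 -1.e+00]
brass [-0.0656  0.2055  0.0447]
blue [0.0496 0.1719 0.0447]
red [-0.0005 -0.001   0.0446]
```

move_arm(
  motion=[
    [-1, -0.0005, -0.0005, 0.01, 0, 0, 0],
    [-1, -0.0005, -0.0005, 0.02, 0, 0, 0],
    [-1, -0.0005, -0.0005, 0.026, 0, 0, 0],
    [-1, -0.0005, -0.0005, 0.03, 0, 0, 0],
    [-1, -0.0005, -0.0005, 0.033, 0, 0, 0],
    [-1, -0.0005, -0.0005, 0.036, 0, 0, 0],
    [-1, -0.0005, -0.0005, 0.038, 0, 0, 0],
    [-1, -0.0005, -0.0005, 0.04, 0, 0, 0],
    [-1, -0.0005, -0.0005, 0.042, 0, 0, 0],
    [-1, -0.0005, -0.0005, 0.042, 0, 0, 0],
  ],
)

```text
clock: 9.6
ee_pos: [0.4996, -0.1215, 0.0745]
orientation: [0.135, 0.991, 0.0, 0.0]
ft_force: [-2.2, 1.1, 3.8]
width: 0.006
grip_force: 2.2
```

move_arm(
  motion=[
    [-1, 0, 0, 0.001, 0, 0, 0],
    [-1, 0, 0, 0.002, 0, 0, 0],
    [-1, 0, 0, 0.003, 0, 0, 0],
    [-1, 0, 0, 0.003, 0, 0, 0],
    [-1, 0, 0, 0.003, 0, 0, 0],
  ],
)

```text
clock: 10.1
ee_pos: [0.4996, -0.1215, 0.0719]
orientation: [0.135, 0.991, 0.0, 0.0]
ft_force: [-3.6, 1.7, 8.8]
width: 0.006
grip_force: 4.1
```

move_arm(
  motion=[
    [-1, 0, 0, -0.015, 0, 0, 0],
    [-1, 0, 0, -0.05, 0, 0, 0],
    [-1, 0, 0, -0.09, 0, 0, 0],
    [-1, 0, 0, -0.13, 0, 0, 0],
    [-1, 0, 0, -0.15, 0, 0, 0],
    [-1, 0.01, 0.02, -0.15, 0, 0, 0],
    [-1, 0.03, 0.055, -0.15, 0, 0, 0],
    [-1, 0.05, 0.09, -0.15, 0, 0, 0],
    [-1, 0.07, 0.125, -0.15, 0, 0, 0],
    [-1, 0.09, 0.16, -0.15, 0, 0, 0],
  ],
)

```text
clock: 11.1
ee_pos: [0.4552, 0.0581, 0.2216]
orientation: [0.135, 0.991, 0.0, 0.0]
ft_force: [-0.1, 0.3, 0.1]
width: 0.005
grip_force: 0.0
```

move_arm(
  motion=[
    [-1, 0.02, 0.035, 0, 0, 0, 0],
    [-1, 0.04, 0.07, 0, 0, 0, 0],
    [-1, 0.06, 0.105, 0, 0, 0, 0],
    [-1, 0.08, 0.14, 0, 0, 0, 0],
    [-1, 0.1, 0.175, 0, 0, 0, 0],
    [-1, 0.12, 0.21, 0, 0, 0, 0],
    [-1, 0.14, 0.245, 0, 0, 0, 0],
    [-1, 0.15, 0.26, 0, 0, 0, 0],
    [-1, 0.15, 0.26, 0, 0, 0, 0],
    [-1, 0.15, 0.26, 0, 0, 0, 0],
  ],
)

```text
clock: 12.1
ee_pos: [0.3809, 0.347, 0.2213]
orientation: [0.135, 0.991, -0.0, 0.0]
ft_force: [0.4, -0.5, -0.7]
width: 0.009
grip_force: 0.0
```

```bash
python3 - <<'E'
from h import *
from rig import eyes
import pickle
d0=pickle.load(open('d.pkl','rb'))
d={n:eyes.read_camera(n) for n in('scene','side')}
px={'scene':dict(red=(284,216),blue=(342,240),brass=(315,267),white=(254,238)),'side':dict(brass=(328,220),blue=(292,237),red=(347,270),white=(383,247))}
for c in px['side']:
    b={n:blob(d[n]['pixels'],px[n][c],c) for n in px}
    s=least_squares(lambda X:np.concatenate([proj(d[n],X)[0]-b[n][0] for n in px]),[.6,0,.08])
    print(c,s.x.round(4),s.fun.round(2),[b[n][0].round(1).tolist() for n in px])
a=lambda D:np.vstack([D['side']['pixels'][190:300,230:440],D['scene']['pixels'][190:300,200:410]])
cv2.imwrite('pics/c2.png',cv2.resize(np.hstack([a(d0),a(d)]),None,fx=1.9,fy=1.9,interpolation=2))
E
```

```text
brass [0.6174 0.0613 0.0689] [ 0.21 -0.03  0.24  0.04] [[314.3, 266.3], [327.4, 220.6]]
blue [0.4974 0.06   0.0684] [ 0.21 -0.05  0.2   0.05] [[341.8, 239.4], [291.9, 237.0]]
red [ 0.4993 -0.1205  0.0688] [ 0. -0.  0.  0.] [[283.6, 214.8], [346.9, 270.0]]
white [ 0.6194 -0.1191  0.0778] [0.12 0.   0.11 0.  ] [[253.8, 235.8], [382.7, 246.5]]
```

View pics/c2.png

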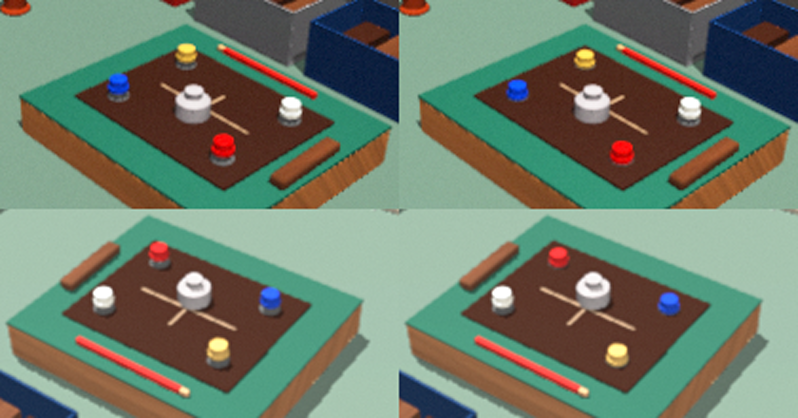

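The before/after crops show brass (617,355), blue (669,303) and red (558,257) sunk by about 9–10 mm in the lower right crop. White (502,299), the weight, pencil and slicker haven't moved, and the arm is clear.

```bash
python3 -c "
from rig import job
print(job.close_job())"
```

```text
the job is handed in; nothing more can be done
None
```

I pressed the brass, blue and red pins home in that order with about 8–9 N each. In the final images all three sit 9–10 mm lower, the white pin, weight, pencil and slicker show no movement, and the job is handed in.

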